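# Clamp the carved block and keep the squeeze on

### The job

Lift the little chest's lid by its knob until it rests wide open on its stop, take out the square-cut carved block and stand it upright on the board, squarely between the two jaw pads of the bar clamp. Then pump the clamp's trigger, squeezing it towards the fixed grip and letting it spring back, until the jaw on the bar has come up and holds the block flat between both pads; only the trigger may move the jaw. Finish still squeezing the trigger, never letting go at the end, with enough pressure to hold the block firmly but lightly enough not to crush its soft wood, and leave everything else as it is.

Things in the scene. Friction and masses are not known exactly. Their poses are not given: they have to be found in the camera images.
- chest: small fixed wooden chest with brass corners, 170 mm (x) by 260 mm (y), 80 mm high, open on top under its lid; walls and floor 10 mm thick. Origin: centre of its underside; its x axis points to the hinge side, z up
- chest_lid (a joint): lid of the chest, 10 mm thick, hinged along the upper edge of the chest's +x side (85 mm from its centre). 0 = shut, grows as it opens, stop at 1.85 rad. The lid (0.28 kg) swings freely: let go past about 1.7 rad, beyond upright, it leans back onto its stop and rests there; let go before upright it falls shut
- lid_hinge (a point): point on the lid's hinge line, at the middle of the chest's +x edge, 80 mm above the table
- lid_knob (a point): centre of the round wooden knob of the lid, 24 mm across, on the lid's outer face 22 mm in from its front edge line; knob top 10 mm further out, lid face 22 mm below. With the lid shut it lies 148 mm from the hinge line towards the chest's -x side and 32 mm above it; it turns with the lid
- block: pale, soft wooden block with a rosette on top and flat sides, 60 mm (its x) by 46 mm (its y), 50 mm high, 0.08 to 0.15 kg, standing on the chest's floor. Origin: centre of its underside, z up
- turned_foot: small round turned foot of pale wood, 34 mm across, 26 mm high, in the chest beside the block; leave it
- clamp: one-hand bar clamp lying on its side, its body screwed to a fixed plywood board 200 mm (x) by 260 mm (y), 15 mm thick. Origin: centre of the board's underside; all its parts below are given in this frame. The steel bar runs along y at x = 12 mm, 18 mm wide, top at z = 46 mm; both jaws reach from it to +x, grip and trigger to -x. Nothing on it is above z = 63 mm
- near_jaw: the fixed jaw, on the clamp's body; its flat rubber pad is 44 mm (x) by 40 mm high. Same origin and axes as the clamp
- near_jaw_face (a point): centre of the fixed jaw's pad face, which looks to the board's +y: at x = 72, y = -40, z = 42 mm of the board
- far_jaw: the moving jaw, on the end of the bar, with a pad like the other's. Its axes are the clamp's; its origin is the clamp's origin shifted by the bar's travel to -y. Not to be pushed by the robot
- far_jaw_face (a point): centre of the moving jaw's pad face, which looks to -y, towards the fixed jaw: at x = 72, z = 42 mm of the board and y = 58 mm less the bar's travel
- clamp_bar (a joint): travel of the bar and moving jaw (m): 0 = pads 98 mm apart, grows as the jaws close. Friction (4 N) and the ratchet keep the bar where it is when the trigger springs back, but then without pressure: the jaw presses only while the trigger is squeezed
- trigger (a joint): trigger: 0 = sprung out, 0.26 rad = fully squeezed, on its stop. Upright pin at x = 40, y = -68 mm of the board; the blade swings to -y, to the grip. A full stroke from rest draws the jaw in about 7 mm; springing back, its pawl clicks over teeth 3.5 mm apart, so let it right out each time. Once it stops short of 0.26 under a 10 N push and the bar no longer advances, the jaw is up against the block
- trigger_pad (a point): place to push, on the blade's outer (+y) face: at rest x = -48, y = -52, z = 42 mm of the board, 53 mm from the grip's outer face; goes 23 mm to -y at full squeeze. The spring takes 3 to 6 N here, moving the bar 2 N more. With the block gripped the jaw presses about 2.2 N per newton above 7 N here; above 45 N on the block (27 N here) it is crushed; 12 to 20 N here is good
- grip_outer (a point): point on the outer (-y) face of the fixed pistol grip, opposite trigger_pad: x = -48, y = -105, z = 42 mm of the board. The grip fills x = -96 to -4, y = -105 to -87, z = 27 to 57 mm
- trigger_blade: the trigger's blade, beside the grip on its +y side: x = -73 to -13 mm of the board, z = 29 to 55 mm, 10 mm thick. Origin on the trigger's pin
- jar: rust-orange pottery jar, 128 mm across, 165 mm high; origin under its centre; leave it
- pot_a: terracotta pinch bowl, 64 mm across, 40 mm high; leave it
- pot_b: white ceramic pinch cup, 60 mm across, 46 mm high; leave it
- cup: wooden cup, 58 mm across, 50 mm high, with a glass marble in it; leave it
- mallet: wooden mallet lying down, 60 mm high; leave it
- chisel: chisel lying down, 24 mm high; leave it

How it is judged:
On the way, in this order (a step that is already met when the one before it is completed fails the run):
1. the chest's lid rests open on its stop (value of joint chest_lid above 1.78 rad and velocity of joint chest_lid below 0.1 rad/s), for 0.2 s.
2. the block stands on the board between the jaw pads, let go (x of block in the frame of clamp between 0.05 and 0.094 m and z of block in the frame of clamp between 0.009 and 0.021 m and y of block in the frame of clamp above -0.03 m and y of block in the frame of far_jaw below 0.045 m and angle between block's own z axis and vertical below 0.12 rad and contact force between each of the arm, the fingers and block below 0.5 N and linear speed of block below 0.02 m/s), for 0.2 s.
3. pumping has brought the jaw up so that both pads press on the block, by the squeezed trigger (contact force between far_jaw and block above 4 N and contact force between near_jaw and block above 3 N and contact force between the fingers and trigger_blade above 3 N), for 0.1 s.
At the end, for the whole second after the job is handed in: Lid above 1.78 rad. Block upright on the board (0.12 rad), within 22 mm of the pads' middle, square to the jaws (0.1 rad), not touched by the robot, pressed 6 to 45 N by the moving jaw and over 5 N by the fixed one. Fingers still push the trigger with over 4 N; block and bar at rest (all of step 2 and value of joint chest_lid above 1.78 rad and contact force between far_jaw and block between 6 and 45 N and contact force between near_jaw and block above 5 N and contact force between the fingers and trigger_blade above 4 N and value of joint trigger above 0.005 rad and (angle between the x axis of block and the y axis of clamp, either way round below 0.1 rad or angle between the y axis of block and the y axis of clamp, either way round below 0.1 rad) and velocity of joint clamp_bar below 0.01 m/s); the arm keeps its last pose, push and grip.
It fails at once if the block is crushed: the jaw presses on it with more than 45 N (contact force between far_jaw and block above 45 N).
It fails at once if the robot pushes the moving jaw instead of pumping (contact force between any of the arm, the fingers and far_jaw above 4 N).
It fails at once if a bystander is shifted by more than 30 mm (distance of any of jar, pot_a, pot_b, cup, mallet, chisel, turned_foot from where it was at the start of the episode above 0.03 m).
It also fails if it takes over 72 s, if anything falls off the work surface, if the arm or the gripper's body presses on something with over 40 N, if the wrist force passes 120 N, or if a joint passes its speed limit or range.

### The arm

A 7-joint arm with a two-finger parallel gripper is mounted at the origin on the work surface. World frame = base frame: x ahead of the robot, y to its left, z up, the work surface at z = 0. Lengths are in m, angles in rad, forces in N, time in s.
With the tool pointing down it reaches from about 0.425 to 0.925 m from the base axis. Payload 6.8 kg.
Tool frame: the origin (TCP) lies on the centre line of the jaws, within the pads' length; the fingertips stand 14 mm ahead of it and the grasp point (between the pads) lies 5 mm behind it (r.nose_length is the distance from the TCP to the fingertips, in m); z points along the fingers, y is the direction in which the jaws open and shut (so a half turn about z gives the same grasp; the last joint's range is limited). The gripper opens to 85 mm and grips with 20 to 120 N. Pads are 22 mm wide; open, the fingers measure 114 mm over their backs; the gripper's body (76 mm by 85 mm) begins 54 mm behind the grasp point. The pads swing forward as they close: fully open they stand 13 mm farther back than shut.
Start: joints at [-1.235, 0.477, 0.022, 1.555, -0.011, 1.109, -0.083], TCP at [0.29, 0.61, 0.245] pointing down, gripper open.
Joint ranges: [-2.96, 2.96], [-0.34, 2.1], [-1.41, 1.46], [0.24, 2.44], [-1.37, 4.51], [0.17, 1.92], [-2.96, 2.96]. Speed limits (rad/s): [2.39, 2.39, 3.14, 3.14, 3.14, 3.14, 3.14].

### API

Orientations are given as a rotation vector (axis times angle).
In Python, from bench import r, imaging, look_for, outline_of gives the robot as it stands. The module is installed in compiled form; this text tells all that it offers.
- The arm moves only by the tool carry_out, never from a script. Its arguments are lists of equal length, an entry for each row: "offset": the shift along the tool's x, y, z as a fraction of full scale, a list of three; "turn": the turn, a rotation vector about the tool's x, y, z as a fraction of full scale, a list of three. A call has 1 to 8 rows; each row is the pose to reach, as a shift and turn from the pose commanded when the call began, along the tool's axes at that moment; what a row does not reach only later rows make up. Full scale, the value 1, is 0.5 m for a shift and 1.5 rad for a turn. A row lasts 1/10 s, in which the tool goes at most 50 mm and 8.59 degrees, less where a joint would pass 70% of its speed; a pose out of reach is approached as far as the arm can. A call with a number of a shift or a turn outside -1 to 1 is refused whole. A call with a gripper value outside its range is refused whole. "hand" is the closure, from 0 (fully open) to 1 (shut), set as the call begins (left out, the last holds). The fingers move at their own pace and stop on an object; "force" is the grip in N (left out, the last holds). Time passes only in rows, so rows that repeat a pose let the fingers close. It gives the time, the measured TCP pose, the force and the opening at its end, in the units of the state.
- r.get_obs(): the state, without advancing time (a new reading comes with each control period).
- imaging.grab_frame(name): name is "scene" or "top"; returns a dict with "pixels" (420x560x3 uint8, red, green, blue), "fx", "fy", "cx", "cy" (pixels), "R" (3x3) and "t" (3): a world point X has camera coordinates R X + t. Camera axes: x right, y down, z forward; pixel columns grow to the right and rows downward; lengths in m; the calibration is good to about 2 mm. A picture is of the moment at which its call begins. There is no depth.
- r.hand_in(): hands the job in, once; it reports no verdict.
Trained networks look in the newest picture that a camera, given by its name, has taken for a name from the list of things; names that differ only in an ending like _2 or _b are one class to them, and where a whole thing is asked for, a point or a joint stands for the part that bears it (a point fixed in the world has none). Each returns a list of dicts, best first, with "score" (0 to 1); they miss things now and then, are a little off and sometimes report something else, mostly with a low value. They report only what shows in the picture. A call takes as long as a camera call.
- look_for(query, camera): "xyz" ([x, y, z] in m, in the coordinates of the camera as it stood for that picture, good to about 4 mm: the middle of the surface that is visible of it).
- outline_of(query, camera): "region" (420x560 bool, what is visible of it).
The state is a dict: "clock": time; "joints": joint angles; "qvel": joint speeds; "tau": joint torques, N m; "tcp_pos": TCP position; "orientation": TCP orientation; "contact_force": force on the tool from outside, world axes, zero at the start; "moment": the same for the moment, N m; "grip_width": finger opening in m.
Only numpy, scipy, OpenCV 4.12 (cv2) and the standard library are available. Lean on these libraries where they do the work, as an engineer would, in place of code of your own. Each camera call takes 0.05 s, during which the arm holds its last target. There are 200 camera calls.

## Working session

There is one attempt and no reset: what is moved stays moved. The work goes in short steps, Python scripts to look and compute and a tool call to move; the robot and the scene stay as the last step left them, time stands still between calls to the robot, and variables do not carry over. Pictures are saved under pics/ and viewed, about 8 in all and at most 12, crops included, and the job is handed in when it is done.

Besides the shell and the picture viewer there is one more tool, called after "Request:" as name(argument=value, ...), one argument or row to a line, values as JSON. carry_out: Moves the arm, as the interface text tells. Shift numbers are shares of 0.5 m and turn numbers shares of 1.5 rad, none past 1 either way. Its arguments: {"type":"object","properties":{"offset":{"type":"array","items":{"type":"array","items":{"type":"number","minimum":-1,"maximum":1}}},"turn":{"type":"array","items":{"type":"array","items":{"type":"number","minimum":-1,"maximum":1}}},"hand":{"type":"number"},"force":{"type":"number"}},"required":["offset","turn"]}

```bash
mkdir -p pics
cat > h.py <<'E'
import numpy as np, cv2
from bench import r, imaging, look_for, outline_of
from scipy.spatial.transform import Rotation as Ro
def shot(c,name=None,crop=None,s=1):
    f=imaging.grab_frame(c)
    if name:
        im=f["pixels"][:,:,::-1]
        if crop: im=im[crop[1]:crop[3],crop[0]:crop[2]]
        cv2.imwrite(f"pics/{name}.png",cv2.resize(im,None,fx=s,fy=s,interpolation=cv2.INTER_CUBIC))
    return f
def ray(f,u,v,z):
    R=np.array(f["R"]);t=np.array(f["t"]);c=-R.T@t
    d=R.T@np.array([(u-f["cx"])/f["fx"],(v-f["cy"])/f["fy"],1.]);return c+d*(z-c[2])/d[2]
def proj(f,X):
    p=np.array(f["R"])@np.array(X)+np.array(f["t"]);return np.array([f["fx"]*p[0]/p[2]+f["cx"],f["fy"]*p[1]/p[2]+f["cy"]])
def world(f,x): return np.array(f["R"]).T@(np.array(x)-np.array(f["t"]))
E
python3 - <<'E'
from h import *
np.set_printoptions(precision=3,suppress=True)
print(r.get_obs(), r.nose_length)
for c in ["scene","top"]:
    f=shot(c,c+"0",s=1.4)
    print(c,"cam",-np.array(f["R"]).T@f["t"],f["fx"])
    for q in ["chest","lid_knob","lid_hinge","clamp","near_jaw_face","far_jaw_face","trigger_pad","grip_outer","jar","pot_a","pot_b","cup","mallet","chisel"]:
        print(q,[(world(f,d["xyz"]).round(3).tolist(),round(d["score"],2)) for d in look_for(q,c)[:2]])
E
```

```text
{'clock': 0.0, 'joints': array([-1.235,  0.478,  0.022,  1.556, -0.012,  1.109, -0.083]), 'qvel': array([-0.   ,  0.001, -0.   , -0.   ,  0.   ,  0.001, -0.001]), 'tau': array([ -0.   , -59.646,   1.608, -28.119,   0.013,   0.009,   0.   ]), 'tcp_pos': array([0.29 , 0.609, 0.244]), 'orientation': array([-0.691, -3.064,  0.003]), 'contact_force': array([ 0.804, -0.993,  0.092]), 'moment': array([0.001, 0.019, 0.052]), 'grip_width': 0.08552342257573595} 0.014
scene cam [0.973 0.695 1.17 ] 505.290362634417
chest [([0.53, 0.227, 0.092], 0.59)]
lid_knob [([0.521, 0.215, 0.093], 0.72)]
lid_hinge [([0.517, 0.218, 0.089], 0.64)]
clamp [([0.542, -0.223, 0.016], 0.68)]
near_jaw_face [([0.598, -0.27, 0.054], 0.63)]
far_jaw_face [([0.574, -0.162, 0.055], 0.58), ([0.543, -0.222, 0.019], 0.41)]
trigger_pad [([0.488, -0.289, 0.044], 0.5)]
grip_outer [([0.542, -0.224, 0.015], 0.72), ([0.409, -0.466, 0.047], 0.54)]
jar [([0.784, 0.035, 0.121], 0.94), ([0.543, -0.227, 0.016], 0.4)]
pot_a [([0.498, 0.473, 0.026], 0.98), ([0.412, 0.004, 0.037], 0.65)]
pot_b [([0.498, 0.473, 0.026], 0.98), ([0.412, 0.004
[... 294 characters left out ...]
0.091], 0.64)]
lid_knob [([0.508, 0.202, 0.095], 0.88), ([0.526, -0.239, 0.018], 0.63)]
lid_hinge [([0.512, 0.205, 0.091], 0.81), ([0.401, -0.476, 0.054], 0.37)]
clamp [([0.53, -0.236, 0.019], 0.72)]
near_jaw_face [([0.6, -0.282, 0.059], 0.48)]
far_jaw_face [([0.523, -0.235, 0.016], 0.65), ([0.571, -0.176, 0.057], 0.48)]
trigger_pad [([0.57, -0.173, 0.057], 0.26)]
grip_outer [([0.522, -0.238, 0.014], 0.82)]
jar [([0.762, 0.003, 0.137], 0.82)]
pot_a [([0.419, 0.009, 0.019], 0.59), ([0.765, 0.008, 0.138], 0.58)]
pot_b [([0.419, 0.009, 0.019], 0.59), ([0.765, 0.008, 0.138], 0.58)]
cup [([0.656, -0.006, 0.033], 0.58)]
mallet [([0.397, -0.476, 0.057], 0.6)]
chisel [([0.616, -0.484, 0.022], 0.75)]
```

View pics/scene0.png

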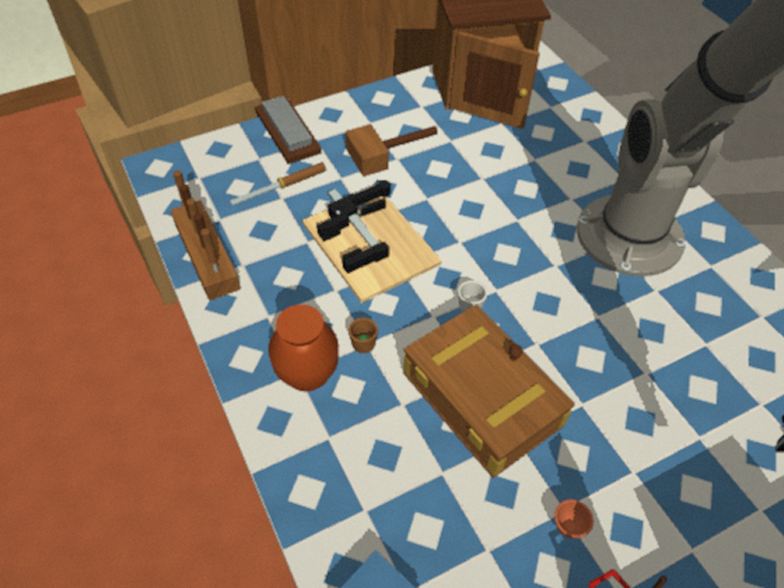

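View pics/top0.png

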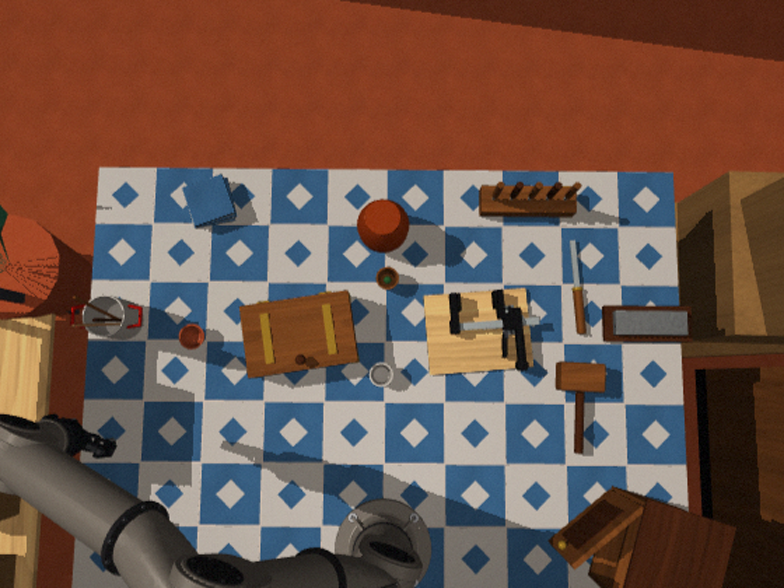

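Scene and top views: chest (top view ≈ 300,335) with its knob at (302,360) on the robot's side, clamp board ≈ (477,332), and the white cup right beside the chest at (381,375). Next I'll fit the poses by silhouette.

```bash
cat >> h.py <<'E'
from scipy.optimize import minimize
def box(x0,x1,y0,y1,z0,z1): return np.array([[x,y,z] for x in(x0,x1) for y in(y0,y1) for z in(z0,z1)])/1000.
def pose(p,X,z=0): 
    c,s=np.cos(p[2]),np.sin(p[2]); X=np.atleast_2d(X)
    return np.c_[p[0]+c*X[:,0]-s*X[:,1],p[1]+s*X[:,0]+c*X[:,1],X[:,2]+z]
def render(f,p,parts,z=0,k=4):
    m=np.zeros((420*k,560*k),np.uint8)
    for b in parts:
        P=np.array([proj(f,x) for x in pose(p,b,z)])
        cv2.fillConvexPoly(m,cv2.convexHull(np.round(P*k+k/2).astype(np.int32)),1)
    return cv2.resize(m.astype(np.float32),(560,420),interpolation=cv2.INTER_AREA)
def fit(fm,p0,parts,z=0):
    def c(q):
        s=0
        for f,m in fm:
            a=render(f,q*[.01,.01,.1],parts,z); s-=np.minimum(a,m).sum()/np.maximum(a,m).sum()
        return s/len(fm)
    q0=np.array(p0)/[.01,.01,.1]
    o=minimize(c,q0,method="Nelder-Mead",options=dict(initial_simplex=[q0]+[q0+d for d in np.eye(3)],maxiter=120,xatol=.01,fatol=1e-5))
    return o.x*[.01,.01,.1],-o.fun
CHEST=[box(-85,85,-130,130,0,90)]
CLAMP=[box(-100,100,-130,130,0,15),box(-96,-4,-105,-87,27,57)]
E
python3 - <<'E'
from h import *
np.set_printoptions(precision=4,suppress=True)
F={c:imaging.grab_frame(c) for c in("scene","top")}
for q,p0,parts in [("chest",[.52,.2,.15],CHEST),("clamp",[.53,-.23,.05],CLAMP)]:
    fm=[]
    for c in F:
        o=outline_of(q,c); print(q,c,[(round(d["score"],2),int(d["region"].sum()),np.argwhere(d["region"]).mean(0).round()) for d in o[:4]])
        # pick candidate overlapping prior best
        a=render(F[c],p0,parts); best=max(o,key=lambda d:(np.minimum(a,d["region"]).sum()/np.maximum(a,d["region"]).sum()))
        fm.append((F[c],best["region"].astype(np.float32)))
    print("both",*fit(fm,p0,parts))
    for x in fm: print("one",*fit([x],p0,parts))
for c in F:
  for q in["lid_knob","near_jaw","far_jaw","trigger_blade","grip_outer"]:
    for d in outline_of(q,c)[:2]:
        print(c,q,round(d["score"],2),int(d["region"].sum()),np.argwhere(d["region"]).mean(0)[::-1].round(1))
E
```

```text
chest scene [(0.75, 8196, array([278., 347.])), (0.52, 567, array([175., 259.]))]
chest top [(0.61, 4203, array([238., 213.]))]
both [0.5128 0.2061 0.1603] 0.9767875075340271
one [0.5121 0.2065 0.1584] 0.9852467775344849
one [0.5134 0.2054 0.1583] 0.9717937111854553
clamp scene [(0.68, 4603, array([173., 264.])), (0.37, 275, array([162., 238.]))]
clamp top [(0.96, 4133, array([236., 341.]))]
both [ 0.5272 -0.2352  0.0837] 0.9491022825241089
one [ 0.5277 -0.2335  0.0764] 0.9456404447555542
one [ 0.5269 -0.2358  0.0864] 0.9540337324142456
scene lid_knob 0.66 6671 [349.3 272. ]
scene near_jaw 0.58 269 [237.5 162.3]
scene far_jaw 0.61 458 [259.8 183.9]
scene far_jaw 0.42 6585 [349.1 271.8]
scene trigger_blade 0.4 8237 [347.3 278.3]
scene grip_outer 0.98 4569 [264.8 172.8]
scene grip_outer 0.47 6529 [349.2 271.7]
top lid_knob 0.68 4100 [212.4 238.5]
top lid_knob 0.36 142 [355.6 215.6]
top near_jaw 0.51 123 [355.6 216.5]
top far_jaw 0.53 245 [324.5 223.6]
top trigger_blade 0.75 378 [338.  227.9]
top trigger_blade 0.63 40 [360.2 248.5]
top grip_outer 0.94 4321 [341.4 236.5]
```

Run:
```python
from h import *
pc=[.5128,.206,.159]; pk=[.527,-.235,.082]
ims=[]
for c,cr in [("top",(160,190,400,290)),("scene",(190,110,430,350))]:
    f=imaging.grab_frame(c); k=3 if c=="top" else 2
    im=cv2.resize(f["pixels"][:,:,::-1].copy(),None,fx=k,fy=k,interpolation=cv2.INTER_CUBIC)
    def dot(p,X,col):
        for x in pose(p,np.array(X)/1000.):
            u=proj(f,x); cv2.circle(im,tuple(int(v) for v in (u+.5)*k),1,col,-1)
    dot(pc,[[-63,0,122],[-85,-130,90],[85,-130,90],[85,130,90],[-85,130,90]],(0,255,0))
    dot(pk,[[-100,-130,15],[100,-130,15],[100,130,15],[-100,130,15]],(0,0,255))
    dot(pk,[[-96,-105,57],[-96,-87,57],[-4,-105,57],[94,-40,62],[50,-40,62],[50,58,62],[94,58,62],[-48,-52,42],[-73,-52,55]],(0,255,255))
    x0,y0,x1,y1=[v*k for v in cr]; ims.append(im[y0:y1,x0:x1])
cv2.imwrite("pics/ov.png",ims[0]);cv2.imwrite("pics/ov2.png",ims[1][:,:])
print([i.shape for i in ims])
h=np.vstack([ims[0],np.pad(ims[1][:300],((0,0),(0,ims[0].shape[1]-ims[1].shape[1]),(0,0)))]);cv2.imwrite("pics/ov.png",h);print(h.shape)
```

```text
[(300, 720, 3), (480, 480, 3)]
(600, 720, 3)
```

View pics/ov.png

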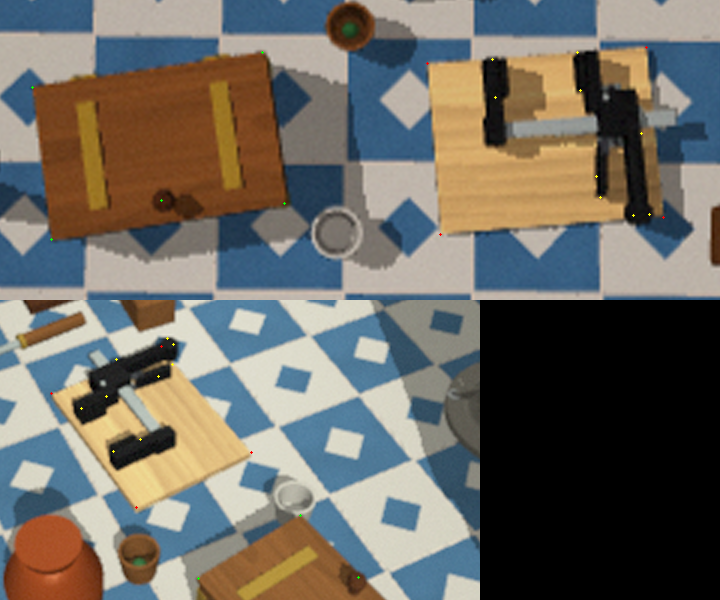

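Poses agree within 2 mm: the corner dots land on the lid and board corners, and the knob dot lands on the knob. Chest yaw is 0.159 and clamp yaw ≈ 0.075. Next: the move helper and the approach to the knob.

```bash
cat >> h.py <<'E'
PC=np.array([.5128,.206,.159]); PK=np.array([.527,-.235,.077])
def down(phi,tilt=0):
    y=np.array([np.cos(phi),np.sin(phi),0]);z=np.array([0,0,-1.]);return np.c_[np.cross(y,z),y,z]
def plan(targets,phi=None):
    """targets: list of world TCP positions; phi: jaw direction (nearest half turn used)"""
    o=r.get_obs();R0=Ro.from_rotvec(o["orientation"]).as_matrix();p0=np.array(o["tcp_pos"])
    if phi is None: tv=np.zeros(3)
    else: tv=min((Ro.from_matrix(R0.T@down(phi+k)).as_rotvec() for k in(0,np.pi)),key=np.linalg.norm)
    print("t",round(float(o["clock"]),2),"tcp",p0.round(4),"y-dir",R0[:,1].round(3),"z",R0[:,2].round(3),"w",round(float(o["grip_width"]),4),"F",np.round(o["contact_force"],1),"q7",round(float(o["joints"][6]),2))
    print("offset",[(R0.T@(np.array(t)-p0)/.5).round(3).tolist() for t in targets]);print("turn",(tv/1.5).round(3).tolist(),"rad",np.linalg.norm(tv).round(2),"dist",[np.linalg.norm(np.array(t)-p0).round(3) for t in targets])
def cw(p,*xyz): return pose(p,np.array(xyz)/1000.)[0]
E
python3 - <<'E'
from h import *
k=cw(PC,-63,0,0)
print(k)
plan([[k[0],k[1],.245],[k[0],k[1],.15],[k[0],k[1],.111]],PC[2]+np.pi/2)
E
```

```text
[0.45059468 0.19602515 0.        ]
t 2.4 tcp [0.2898 0.6096 0.2453] y-dir [0.429 0.903 0.   ] z [ 0.  0. -1.] w 0.0855 F [-0.3  0.5  0.6] q7 -0.08
offset [[-0.646, -0.609, 0.001], [-0.646, -0.609, 0.191], [-0.646, -0.609, 0.269]]
turn [0.0, 0.0, -0.402] rad 0.6 dist [np.float64(0.444), np.float64(0.454), np.float64(0.464)]
```

Request:
carry_out(
  offset=[
    [-0.646, -0.609, 0],
    [-0.646, -0.609, 0],
    [-0.646, -0.609, 0],
    [-0.646, -0.609, 0],
    [-0.646, -0.609, 0],
    [-0.646, -0.609, 0],
    [-0.646, -0.609, 0],
    [-0.646, -0.609, 0],
  ],
  turn=[
    [0, 0, -0.402],
    [0, 0, -0.402],
    [0, 0, -0.402],
    [0, 0, -0.402],
    [0, 0, -0.402],
    [0, 0, -0.402],
    [0, 0, -0.402],
    [0, 0, -0.402],
  ],
  hand=0.2,
)

```text
clock: 3.2
tcp_pos: [0.4354, 0.2349, 0.2457]
orientation: [-0.25, 3.131, 0.001]
contact_force: [0.4, 0.4, -0.3]
grip_width: 0.0682
```

Run:
```python
from h import *
k=cw(PC,-63,0,0)
plan([[k[0],k[1],.245],[k[0],k[1],.15],[k[0],k[1],.111]],PC[2]+np.pi/2)
```

```text
t 3.2 tcp [0.4354 0.2349 0.2457] y-dir [-0.158  0.987  0.   ] z [ 0.001  0.001 -1.   ] w 0.0682 F [ 0.4  0.4 -0.3] q7 1.12
offset [[-0.018, -0.082, 0.001], [-0.018, -0.082, 0.191], [-0.017, -0.082, 0.269]]
turn [0.0, 0.001, 0.0] rad 0.0 dist [np.float64(0.042), np.float64(0.104), np.float64(0.141)]
```

Request:
carry_out(
  offset=[
    [-0.018, -0.082, 0],
    [-0.018, -0.082, 0.08],
    [-0.018, -0.082, 0.15],
    [-0.018, -0.082, 0.15],
    [-0.018, -0.082, 0.15],
  ],
  turn=[
    [0, 0, 0],
    [0, 0, 0],
    [0, 0, 0],
    [0, 0, 0],
    [0, 0, 0],
  ],
)

```text
clock: 3.7
tcp_pos: [0.4503, 0.1979, 0.1707]
orientation: [0.25, -3.131, 0.001]
contact_force: [0.7, 0.5, 0.4]
grip_width: 0.0682
```

Run:
```python
from h import *
k=cw(PC,-63,0,0)
plan([[k[0],k[1],.15],[k[0],k[1],.112]],PC[2]+np.pi/2)
shot("scene","knob",(250,180,450,330),4)
```

```text
t 3.7 tcp [0.4503 0.1979 0.1707] y-dir [-0.159  0.987 -0.   ] z [-0.001 -0.    -1.   ] w 0.0682 F [0.7 0.5 0.4] q7 1.21
offset [[-0.0, -0.004, 0.041], [-0.0, -0.004, 0.117]]
turn [-0.0, -0.0, 0.0] rad 0.0 dist [np.float64(0.021), np.float64(0.059)]
```

View pics/knob.png

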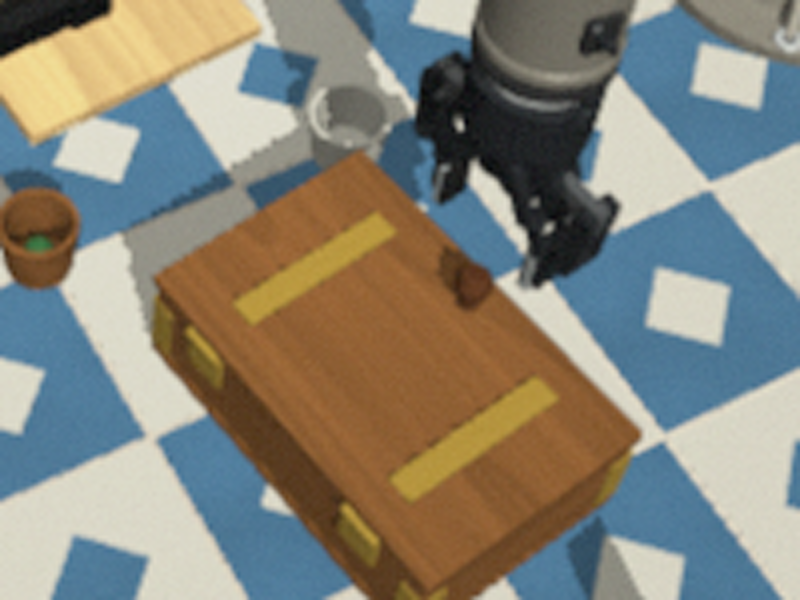

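The open fingers straddle the line above the knob (475,285 in the crop), so I'll descend and grip.

Request:
carry_out(
  offset=[
    [0, -0.004, 0.06],
    [0, -0.004, 0.117],
    [0, -0.004, 0.117],
    [0, -0.004, 0.117],
  ],
  turn=[
    [0, 0, 0],
    [0, 0, 0],
    [0, 0, 0],
    [0, 0, 0],
  ],
)

```text
clock: 4.15
tcp_pos: [0.4514, 0.1966, 0.1133]
orientation: [-0.25, 3.13, 0.001]
contact_force: [0.5, 0.8, -0.6]
grip_width: 0.0683
```

Request:
carry_out(
  offset=[
    [0, 0, 0],
    [0, 0, 0],
    [0, 0, 0],
    [0, 0, 0],
    [0, 0, 0],
    [0, 0, 0],
    [0, 0, 0],
  ],
  turn=[
    [0, 0, 0],
    [0, 0, 0],
    [0, 0, 0],
    [0, 0, 0],
    [0, 0, 0],
    [0, 0, 0],
    [0, 0, 0],
  ],
  hand=1,
  force=40,
)

```text
clock: 4.85
tcp_pos: [0.4512, 0.1964, 0.113]
orientation: [-0.25, 3.13, 0.002]
contact_force: [-1.9, -0.1, 7.8]
grip_width: 0.0224
```

```bash
cat > arc.py <<'E'
import sys
from h import *
# lid arc: current grasp as lid angle a0; targets at angles
a0=float(sys.argv[1]); angs=[float(a) for a in sys.argv[2:]]
c,s=np.cos(PC[2]),np.sin(PC[2])
def kn(t): x=-.148*np.cos(t)+.032*np.sin(t); z=.148*np.sin(t)+.032*np.cos(t); X=cw(PC,85+x*1000,0,0); return np.array([X[0],X[1],.08+z])
p=np.array(r.get_obs()["tcp_pos"]); print("off from nominal",(p-kn(a0)).round(4))
plan([kn(a)+[0,0,-.001] for a in angs])
E
python3 arc.py 0 .15 .3 .45 .6 .75 .9 1.05 1.2
```

```text
off from nominal [0.0006 0.0003 0.001 ]
t 4.85 tcp [0.4512 0.1964 0.113 ] y-dir [-0.159  0.987  0.001] z [ 0.001  0.001 -1.   ] w 0.0224 F [-1.9 -0.1  7.8] q7 1.23
offset [[-0.012, -0.0, -0.04], [-0.031, -0.0, -0.081], [-0.056, -0.0, -0.118], [-0.087, -0.0, -0.152], [-0.122, -0.0, -0.18], [-0.161, -0.0, -0.203], [-0.203, -0.0, -0.22], [-0.248, -0.0, -0.231]]
turn [0.0, 0.0, 0.0] rad 0.0 dist [np.float64(0.021), np.float64(0.043), np.float64(0.066), np.float64(0.087), np.float64(0.109), np.float64(0.13), np.float64(0.15), np.float64(0.169)]
```

Knob gripped (22 mm wide). Swinging the lid.

Request:
carry_out(
  offset=[
    [-0.012, 0, -0.04],
    [-0.031, 0, -0.081],
    [-0.056, 0, -0.118],
    [-0.087, 0, -0.152],
    [-0.122, 0, -0.18],
    [-0.161, 0, -0.203],
    [-0.203, 0, -0.22],
    [-0.248, 0, -0.231],
  ],
  turn=[
    [0, 0, 0],
    [0, 0, 0],
    [0, 0, 0],
    [0, 0, 0],
    [0, 0, 0],
    [0, 0, 0],
    [0, 0, 0],
    [0, 0, 0],
  ],
)

```text
clock: 5.65
tcp_pos: [0.5726, 0.2158, 0.228]
orientation: [0.251, -3.13, -0.0]
contact_force: [-2.2, 1.7, -3.1]
grip_width: 0.0219
```

```bash
python3 arc.py 1.15 1.3 1.4 1.5 1.6 1.7 1.78 1.83 1.83
```

```text
off from nominal [ 0.0067  0.0012 -0.0002]
t 5.65 tcp [0.5726 0.2158 0.228 ] y-dir [-0.159  0.987  0.   ] z [-0.002  0.    -1.   ] w 0.0219 F [-2.2  1.7 -3.1] q7 1.31
offset [[-0.031, -0.0, -0.004], [-0.062, -0.0, -0.005], [-0.092, -0.0, -0.002], [-0.122, -0.0, 0.004], [-0.151, -0.0, 0.012], [-0.173, -0.0, 0.021], [-0.187, -0.001, 0.028], [-0.187, -0.001, 0.028]]
turn [0.0, 0.0, 0.0] rad 0.0 dist [np.float64(0.016), np.float64(0.031), np.float64(0.046), np.float64(0.061), np.float64(0.076), np.float64(0.087), np.float64(0.094), np.float64(0.094)]
```

Request:
carry_out(
  offset=[
    [-0.031, 0, -0.004],
    [-0.062, 0, -0.005],
    [-0.092, 0, -0.002],
    [-0.122, 0, 0.004],
    [-0.151, 0, 0.012],
    [-0.173, 0, 0.021],
    [-0.187, 0, 0.028],
    [-0.187, 0, 0.028],
  ],
  turn=[
    [0, 0, 0],
    [0, 0, 0],
    [0, 0, 0],
    [0, 0, 0],
    [0, 0, 0],
    [0, 0, 0],
    [0, 0, 0],
    [0, 0, 0],
  ],
)

```text
clock: 6.45
tcp_pos: [0.6674, 0.2309, 0.2143]
orientation: [-0.249, 3.128, 0.002]
contact_force: [2.0, 0.9, 4.9]
grip_width: 0.0216
```

```bash
python3 arc.py 1.83 1.83 1.85
python3 - <<'E'
from h import *
shot("scene","lid",None,1.4)
E
```

```text
off from nominal [ 0.0026  0.0006 -0.0005]
t 6.45 tcp [0.6674 0.2309 0.2143] y-dir [-0.158  0.987  0.001] z [ 0.004  0.001 -1.   ] w 0.0216 F [2.  0.9 4.9] q7 1.36
offset [[0.005, -0.0, 0.001], [0.0, -0.0, 0.004]]
turn [0.0, 0.0, 0.0] rad 0.0 dist [np.float64(0.003), np.float64(0.002)]
```

View pics/lid.png

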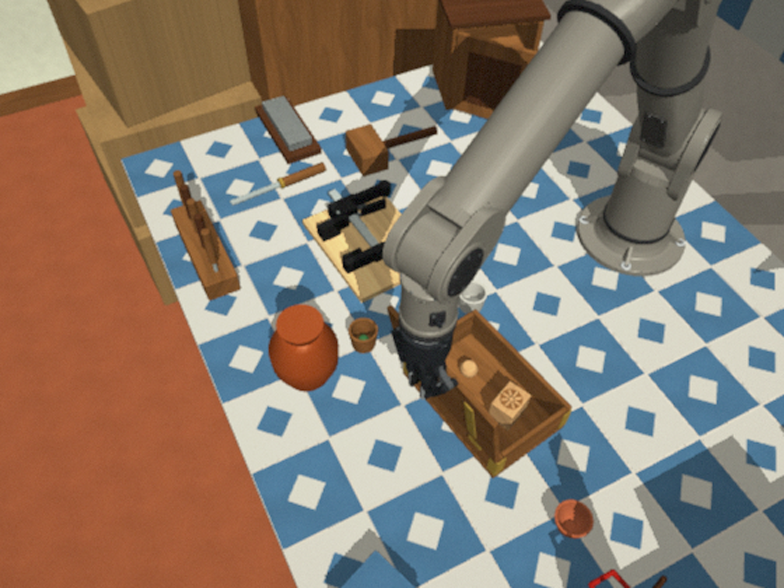

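Lid is open and the arm is still holding the knob; the block is at (510,400) and the round foot at (468,368). Releasing and withdrawing.

Request:
carry_out(
  offset=[
    [0, 0, 0],
    [0, 0, 0],
    [0, 0, 0],
    [0, 0, 0],
    [0, 0, -0.06],
    [0, 0, -0.14],
    [0, 0, -0.2],
    [0.1, 0.1, -0.2],
  ],
  turn=[
    [0, 0, 0],
    [0, 0, 0],
    [0, 0, 0],
    [0, 0, 0],
    [0, 0, 0],
    [0, 0, 0],
    [0, 0, 0],
    [0, 0, 0],
  ],
  hand=0.35,
)

```text
clock: 7.3
tcp_pos: [0.6311, 0.254, 0.3184]
orientation: [-0.232, 3.122, -0.002]
contact_force: [1.4, 0.3, -0.0]
grip_width: 0.0554
```

Request:
carry_out(
  offset=[
    [0.1, -0.1, 0],
    [0.2, -0.2, 0],
    [0.3, -0.3, 0],
    [0.4, -0.4, 0],
    [0.4, -0.45, 0],
    [0.4, -0.45, 0],
    [0.4, -0.45, 0],
  ],
  turn=[
    [0, 0, 0],
    [0, 0, 0],
    [0, 0, 0],
    [0, 0, 0],
    [0, 0, 0],
    [0, 0, 0],
    [0, 0, 0],
  ],
)

```text
clock: 8.0
tcp_pos: [0.4601, -0.0006, 0.3135]
orientation: [0.236, -3.132, 0.001]
contact_force: [0.3, 0.5, 0.6]
grip_width: 0.0557
```

```bash
cat >> h.py <<'E'
BLOCK=[box(-30,30,-23,23,0,50)]
E
python3 - <<'E'
from h import *
np.set_printoptions(precision=4,suppress=True)
plan([[.5,.0,.4]])
fm=[];ims=[]
for c in("scene","top"):
    f=imaging.grab_frame(c)
    for q in("block","turned_foot"):
        o=outline_of(q,c)
        print(c,q,[(world(f,d["xyz"]).round(3).tolist(),round(d["score"],2)) for d in look_for(q,c)[:3]],[(round(d["score"],2),int(d["region"].sum()),np.argwhere(d["region"]).mean(0).round()[::-1]) for d in o[:3]])
    o=outline_of("block",c); o=[d for d in o if d["region"].sum()<1200]
    if o: fm.append((f,o[0]["region"].astype(np.float32)))
best=None
for y in np.arange(0,3.14,.4):
    for x in fm+([fm] if len(fm)>1 else []):
        pass
    p,s=fit(fm,[.5,.24,y],BLOCK,.01); print(p,round(s,3))
cr=fm[0][0]["pixels"][200:360,260:440,::-1]; cv2.imwrite("pics/in.png",cv2.resize(cr,None,fx=3.5,fy=3.5,interpolation=cv2.INTER_CUBIC))
E
```

```text
t 8.0 tcp [ 0.4601 -0.0006  0.3135] y-dir [-0.15   0.989 -0.001] z [-0.001 -0.001 -1.   ] w 0.0557 F [0.3 0.5 0.6] q7 1.6
offset [[-0.079, -0.011, -0.173]]
turn [0.0, 0.0, 0.0] rad 0.0 dist [np.float64(0.095)]
scene block [([0.496, 0.258, 0.061], 0.89)] [(0.71, 649, array([363., 290.]))]
scene turned_foot [([0.513, 0.151, 0.035], 0.48)] [(0.65, 126, array([335., 263.]))]
top block [([0.487, 0.25, 0.057], 0.73), ([0.569, -0.171, 0.059], 0.19)] [(0.5, 271, array([201., 246.])), (0.35, 6, array([360., 251.]))]
top turned_foot [([0.509, 0.145, 0.037], 0.53)] [(0.55, 2259, array([204., 201.])), (0.46, 77, array([232., 241.]))]
[0.4874 0.2537 0.4087] 0.925
[0.4878 0.2538 0.3994] 0.925
[0.4874 0.2536 0.4059] 0.925
[0.4877 0.2537 0.4045] 0.925
[0.4879 0.2522 1.7022] 0.695
[0.4873 0.2494 2.068 ] 0.7
[0.4891 0.2538 2.3186] 0.735
[0.4878 0.2536 3.5523] 0.924
```

View pics/in.png

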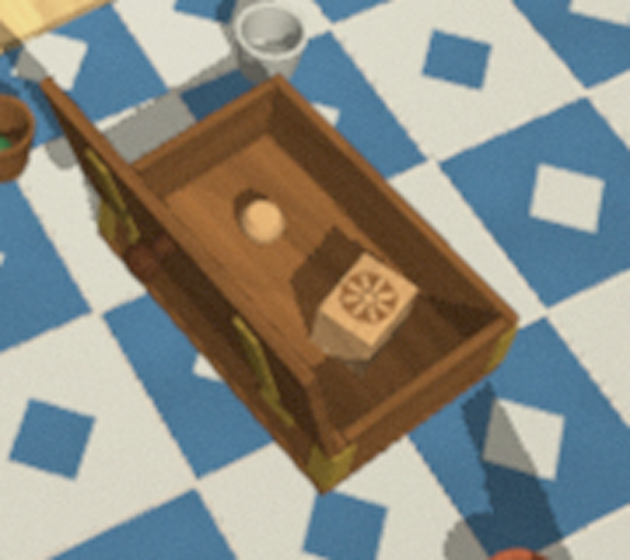

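Lid leans on its stop, with the block at about (365,300) and the foot (265,220) well clear. Going to the block, gripping across its 46 mm sides.

Run:
```python
from h import *
plan([[.4876,.2537,.2],[.4876,.2537,.12]],.405+np.pi/2)
```

```text
t 8.6 tcp [0.4631 0.0061 0.3131] y-dir [-0.159  0.987 -0.   ] z [-0. -0. -1.] w 0.055 F [ 0.4 -0.7 -0.3] q7 1.6
offset [[-0.127, 0.481, 0.226], [-0.127, 0.481, 0.386]]
turn [-0.0, -0.0, -0.163] rad 0.25 dist [np.float64(0.273), np.float64(0.315)]
```

Request:
carry_out(
  offset=[
    [-0.127, 0.481, 0.226],
    [-0.127, 0.481, 0.226],
    [-0.127, 0.481, 0.226],
    [-0.127, 0.481, 0.226],
    [-0.127, 0.481, 0.226],
    [-0.127, 0.481, 0.31],
    [-0.127, 0.481, 0.386],
    [-0.127, 0.481, 0.386],
  ],
  turn=[
    [0, 0, -0.163],
    [0, 0, -0.163],
    [0, 0, -0.163],
    [0, 0, -0.163],
    [0, 0, -0.163],
    [0, 0, -0.163],
    [0, 0, -0.163],
    [0, 0, -0.163],
  ],
  hand=0.25,
)

```text
clock: 9.4
tcp_pos: [0.4836, 0.2523, 0.1149]
orientation: [0.631, -3.067, 0.006]
contact_force: [-1.3, -1.5, 0.4]
grip_width: 0.064
```

Run:
```python
from h import *
plan([[.4876,.2537,.08],[.4876,.2537,.036]],.405+np.pi/2)
```

```text
t 9.4 tcp [0.4836 0.2523 0.1149] y-dir [-0.395  0.919 -0.002] z [-0.009 -0.006 -1.   ] w 0.064 F [-1.3 -1.5  0.4] q7 1.39
offset [[-0.009, -0.0, 0.07], [-0.01, -0.0, 0.158]]
turn [-0.001, -0.007, 0.001] rad 0.01 dist [np.float64(0.035), np.float64(0.079)]
```

Request:
carry_out(
  offset=[
    [0, 0, 0],
    [0, 0, 0.05],
    [0, 0, 0.1],
    [0, 0, 0.148],
    [0, 0, 0.148],
    [0, 0, 0.148],
  ],
  turn=[
    [0, 0, 0],
    [0, 0, 0],
    [0, 0, 0],
    [0, 0, 0],
    [0, 0, 0],
    [0, 0, 0],
  ],
)

```text
clock: 10.0
tcp_pos: [0.4892, 0.2534, 0.0486]
orientation: [-0.627, 3.075, 0.001]
contact_force: [-0.7, 0.7, 0.3]
grip_width: 0.0641
```

Run:
```python
from h import *
plan([[.4876,.2537,.036]],.405+np.pi/2)
```

```text
t 10.0 tcp [0.4892 0.2534 0.0486] y-dir [-0.392  0.92   0.   ] z [ 0.003  0.001 -1.   ] w 0.0641 F [-0.7  0.7  0.3] q7 1.39
offset [[0.003, 0.002, 0.025]]
turn [0.0, 0.002, -0.002] rad 0.0 dist [np.float64(0.013)]
```

Request:
carry_out(
  offset=[
    [0, 0, 0.025],
    [0, 0, 0.025],
    [0, 0, 0.025],
  ],
  turn=[
    [0, 0, 0],
    [0, 0, 0],
    [0, 0, 0],
  ],
)

```text
clock: 10.3
tcp_pos: [0.4878, 0.2533, 0.0342]
orientation: [-0.629, 3.077, 0.0]
contact_force: [-0.4, 0.0, -0.8]
grip_width: 0.0641
```

Request:
carry_out(
  offset=[
    [0, 0, 0],
    [0, 0, 0],
    [0, 0, 0],
    [0, 0, 0],
    [0, 0, 0],
    [0, 0, 0],
  ],
  turn=[
    [0, 0, 0],
    [0, 0, 0],
    [0, 0, 0],
    [0, 0, 0],
    [0, 0, 0],
    [0, 0, 0],
  ],
  hand=1,
  force=30,
)

```text
clock: 10.9
tcp_pos: [0.4879, 0.2536, 0.0343]
orientation: [-0.63, 3.077, 0.001]
contact_force: [-0.1, -0.8, 5.7]
grip_width: 0.0454
```

Run:
```python
from h import *
t=cw(PK,72,0,0);print(t)
plan([[.4876,.2537,.22],[t[0],t[1],.24]],PK[2])
```

```text
[ 0.59878666 -0.22946148  0.        ]
t 10.9 tcp [0.4879 0.2536 0.0343] y-dir [-0.393  0.92   0.   ] z [ 0.001  0.    -1.   ] w 0.0454 F [-0.1 -0.8  5.7] q7 1.39
offset [[0.0, 0.001, -0.371], [0.175, -0.975, -0.412]]
turn [-0.0, 0.001, -0.829] rad 1.24 dist [np.float64(0.186), np.float64(0.537)]
```

Request:
carry_out(
  offset=[
    [0, 0, -0.06],
    [0, 0, -0.15],
    [0, 0, -0.25],
    [0, 0, -0.36],
    [0.03, -0.1, -0.4],
    [0.06, -0.2, -0.4],
    [0.09, -0.3, -0.4],
    [0.09, -0.4, -0.4],
  ],
  turn=[
    [0, 0, 0],
    [0, 0, 0],
    [0, 0, 0],
    [0, 0, 0.05],
    [0, 0, 0.15],
    [0, 0, 0.25],
    [0, 0, 0.35],
    [0, 0, 0.45],
  ],
)

```text
clock: 11.7
tcp_pos: [0.5195, 0.0601, 0.2338]
orientation: [-0.434, -3.11, -0.0]
contact_force: [1.3, 0.1, -2.3]
grip_width: 0.0455
```

Run:
```python
from h import *
t=cw(PK,72,0,0)
plan([[t[0],t[1],.24]],PK[2])
```

```text
t 11.7 tcp [0.5195 0.0601 0.2338] y-dir [0.274 0.962 0.   ] z [-0.001  0.    -1.   ] w 0.0455 F [ 1.3  0.1 -2.3] q7 1.13
offset [[-0.311, -0.514, -0.013]]
turn [-0.0, -0.001, 0.811] rad 1.22 dist [np.float64(0.3)]
```

Request:
carry_out(
  offset=[
    [-0.06, -0.1, 0],
    [-0.1, -0.17, 0],
    [-0.16, -0.25, 0],
    [-0.21, -0.34, 0],
    [-0.26, -0.43, 0],
    [-0.311, -0.514, 0],
    [-0.311, -0.514, 0],
    [-0.311, -0.514, 0],
  ],
  turn=[
    [0, 0, 0.1],
    [0, 0, 0.2],
    [0, 0, 0.3],
    [0, 0, 0.4],
    [0, 0, 0.5],
    [0, 0, 0.6],
    [0, 0, 0.7],
    [0, 0, 0.811],
  ],
)

```text
clock: 12.5
tcp_pos: [0.601, -0.2298, 0.233]
orientation: [-2.12, -2.318, 0.003]
contact_force: [0.4, 0.4, -1.7]
grip_width: 0.0458
```

Request:
carry_out(
  offset=[
    [0, 0, 0],
    [0, 0, 0],
  ],
  turn=[
    [0, 0, 0],
    [0, 0, 0],
  ],
)

```text
clock: 12.7
tcp_pos: [0.6016, -0.2265, 0.2332]
orientation: [-2.102, -2.333, 0.001]
contact_force: [0.3, -0.3, -1.4]
grip_width: 0.0457
```

Run:
```python
from h import *
t=cw(PK,72,0,0)
plan([[t[0],t[1],.11],[t[0],t[1],.04]],PK[2])
f=shot("top","hold",(260,180,420,300),5)
```

```text
t 12.7 tcp [ 0.6016 -0.2265  0.2332] y-dir [ 0.995  0.104 -0.001] z [-0.001  0.    -1.   ] w 0.0457 F [ 0.3 -0.3 -1.4] q7 0.63
offset [[-0.005, -0.006, 0.246], [-0.005, -0.006, 0.386]]
turn [-0.001, -0.0, 0.018] rad 0.03 dist [np.float64(0.123), np.float64(0.193)]
```

View pics/hold.png

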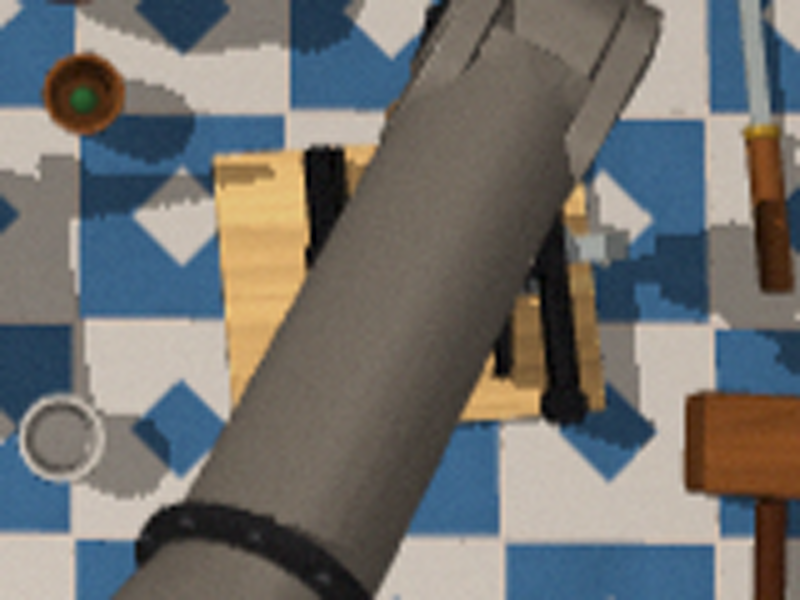

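The top view is blocked by the arm and shows nothing of the block. I'll go by the measured poses, placing at y = -4 mm (6 mm off the fixed pad).

Run:
```python
from h import *
t=cw(PK,72,-4,0)
plan([[t[0],t[1],.11],[t[0],t[1],.045]],PK[2])
```

```text
t 12.75 tcp [ 0.6017 -0.2264  0.2334] y-dir [ 0.995  0.104 -0.001] z [-0.001  0.    -1.   ] w 0.0459 F [-1.  -0.4 -0.5] q7 0.63
offset [[-0.014, -0.007, 0.247], [-0.014, -0.006, 0.377]]
turn [-0.0, -0.0, 0.018] rad 0.03 dist [np.float64(0.124), np.float64(0.189)]
```

Request:
carry_out(
  offset=[
    [-0.014, -0.007, 0.08],
    [-0.014, -0.007, 0.16],
    [-0.014, -0.007, 0.24],
    [-0.014, -0.007, 0.247],
    [-0.014, -0.007, 0.247],
  ],
  turn=[
    [0, 0, 0.018],
    [0, 0, 0.018],
    [0, 0, 0.018],
    [0, 0, 0.018],
    [0, 0, 0.018],
  ],
)

```text
clock: 13.25
tcp_pos: [0.5988, -0.2341, 0.1102]
orientation: [-2.136, -2.301, 0.001]
contact_force: [0.1, -0.5, -1.3]
grip_width: 0.0456
```

Run:
```python
from h import *
np.set_printoptions(precision=4,suppress=True)
t=cw(PK,72,-4,0)
plan([[t[0],t[1],.06],[t[0],t[1],.04]],PK[2])
f=imaging.grab_frame("scene")
print([(world(f,d["xyz"]).round(3).tolist(),round(d["score"],2)) for d in look_for("block","scene")[:2]])
o=outline_of("block","scene")
print([(d["score"],d["region"].sum()) for d in o])
cv2.imwrite("pics/pl.png",cv2.resize(f["pixels"][110:230,180:340,::-1],None,fx=5,fy=5,interpolation=cv2.INTER_CUBIC))
```

```text
t 13.25 tcp [ 0.5988 -0.2341  0.1102] y-dir [ 0.997  0.074 -0.001] z [-0.001  0.    -1.   ] w 0.0456 F [ 0.1 -0.5 -1.3] q7 0.68
offset [[0.001, 0.001, 0.1], [0.001, 0.001, 0.14]]
turn [-0.001, -0.0, -0.002] rad 0.0 dist [np.float64(0.05), np.float64(0.07)]
[([0.596, -0.21, 0.132], 0.62)]
[(0.82, np.int64(374)), (0.7, np.int64(957))]
```

View pics/pl.png

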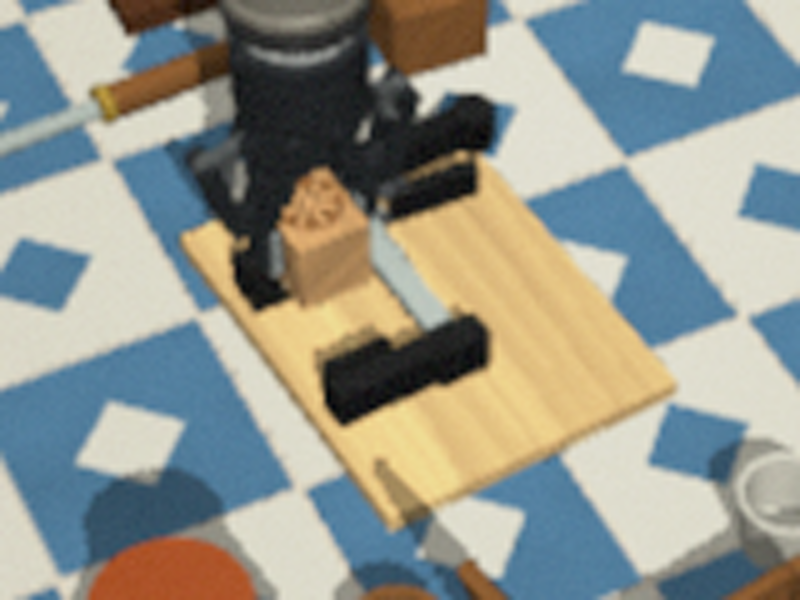

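Block is held upright and square, at (330,230) in the crop above the gap between the jaws. Lowering.

Request:
carry_out(
  offset=[
    [0, 0, 0.05],
    [0, 0, 0.1],
    [0, 0, 0.12],
    [0, 0, 0.13],
    [0, 0, 0.138],
    [0, 0, 0.138],
    [0, 0, 0.138],
  ],
  turn=[
    [0, 0, 0],
    [0, 0, 0],
    [0, 0, 0],
    [0, 0, 0],
    [0, 0, 0],
    [0, 0, 0],
    [0, 0, 0],
  ],
)

```text
clock: 14.1
tcp_pos: [0.5997, -0.2347, 0.0422]
orientation: [2.139, 2.299, 0.001]
contact_force: [-0.5, 0.3, -1.4]
grip_width: 0.0455
```

Run:
```python
from h import *
t=cw(PK,72,-4,0)
plan([[t[0],t[1],.0395]],PK[2])
```

```text
t 14.1 tcp [ 0.5997 -0.2347  0.0422] y-dir [0.997 0.072 0.001] z [ 0.001 -0.    -1.   ] w 0.0455 F [-0.5  0.3 -1.4] q7 0.73
offset [[0.003, -0.001, 0.005]]
turn [0.001, 0.0, -0.003] rad 0.0 dist [np.float64(0.003)]
```

Request:
carry_out(
  offset=[
    [0, 0, 0.003],
    [0, 0, 0.005],
    [0, 0, 0.006],
    [0, 0, 0.006],
  ],
  turn=[
    [0, 0, 0],
    [0, 0, 0],
    [0, 0, 0],
    [0, 0, 0],
  ],
)

```text
clock: 14.5
tcp_pos: [0.5994, -0.2345, 0.0393]
orientation: [2.139, 2.3, 0.001]
contact_force: [-1.8, 1.7, 7.7]
grip_width: 0.0458
```

Request:
carry_out(
  offset=[
    [0, 0, 0],
    [0, 0, 0],
    [0, 0, 0],
    [0, 0, 0],
    [0, 0, 0],
    [0, 0, -0.06],
    [0, 0, -0.14],
    [0, 0, -0.22],
  ],
  turn=[
    [0, 0, 0],
    [0, 0, 0],
    [0, 0, 0],
    [0, 0, 0],
    [0, 0, 0],
    [0, 0, 0],
    [0, 0, 0],
    [0, 0, 0],
  ],
  hand=0.33,
)

```text
clock: 15.3
tcp_pos: [0.5985, -0.2344, 0.149]
orientation: [-2.139, -2.299, 0.001]
contact_force: [1.2, -0.5, 0.4]
grip_width: 0.0573
```

Run:
```python
from h import *
t=cw(PK,-48,-90,0)
plan([[t[0],t[1],.16]],PK[2]+np.pi/2)
```

```text
t 15.3 tcp [ 0.5985 -0.2344  0.149 ] y-dir [ 0.997  0.072 -0.001] z [-0.002  0.    -1.   ] w 0.0573 F [ 1.2 -0.5  0.4] q7 0.66
offset [[-0.171, -0.238, -0.022]]
turn [-0.001, 0.001, 1.044] rad 1.57 dist [np.float64(0.147)]
```

Request:
carry_out(
  offset=[
    [-0.03, -0.04, -0.02],
    [-0.06, -0.08, -0.02],
    [-0.09, -0.12, -0.02],
    [-0.12, -0.16, -0.02],
    [-0.15, -0.2, -0.02],
    [-0.171, -0.238, -0.02],
    [-0.171, -0.238, -0.02],
    [-0.171, -0.238, -0.02],
  ],
  turn=[
    [0, 0, 0.1],
    [0, 0, 0.2],
    [0, 0, 0.3],
    [0, 0, 0.4],
    [0, 0, 0.5],
    [0, 0, 0.6],
    [0, 0, 0.7],
    [0, 0, 0.8],
  ],
  hand=0,
  force=20,
)

```text
clock: 16.1
tcp_pos: [0.4858, -0.329, 0.1585]
orientation: [-3.067, -0.678, -0.001]
contact_force: [0.0, -0.6, -0.3]
grip_width: 0.0854
```

Run:
```python
from h import *
t=cw(PK,-48,-90,0)
plan([[t[0],t[1],.16]],PK[2]+np.pi/2)
```

```text
t 16.1 tcp [ 0.4858 -0.329   0.1585] y-dir [ 0.422 -0.907  0.   ] z [ 0.  0. -1.] w 0.0854 F [ 0.  -0.6 -0.3] q7 -0.13
offset [[0.001, -0.001, -0.003]]
turn [-0.0, -0.0, 0.239] rad 0.36 dist [np.float64(0.002)]
```

Request:
carry_out(
  offset=[
    [0, 0, 0],
    [0, 0, 0],
    [0, 0, 0],
    [0, 0, 0],
    [0, 0, 0],
  ],
  turn=[
    [0, 0, 0.1],
    [0, 0, 0.2],
    [0, 0, 0.239],
    [0, 0, 0.239],
    [0, 0, 0.239],
  ],
)

```text
clock: 16.6
tcp_pos: [0.4866, -0.3282, 0.1582]
orientation: [3.139, 0.136, -0.0]
contact_force: [0.1, 0.5, 0.5]
grip_width: 0.0854
```

Run:
```python
from h import *
np.set_printoptions(precision=4,suppress=True)
t=cw(PK,-48,-90,0)
plan([[t[0],t[1],.08],[t[0],t[1],.038]],PK[2]+np.pi/2)
f=imaging.grab_frame("scene"); im=f["pixels"][:,:,::-1].copy()
o=outline_of("block","scene")
print([(d["score"],d["region"].sum()) for d in o])
o=[d for d in o if d["region"].sum()<1500][:1]
print("block",*fit([(f,o[0]["region"].astype(np.float32))],[.599,-.234,PK[2]+np.pi/2],BLOCK,.015))
print("want",cw(PK,72,-4,0))
k=5;x0,y0=180,100;im=cv2.resize(im[y0:220,x0:340],None,fx=k,fy=k,interpolation=cv2.INTER_CUBIC)
for q in ([-48,-52,55],[-73,-52,55],[-13,-52,55],[-96,-105,57],[-96,-87,57],[-48,-105,57],[72,-40,62],[50,-40,62],[94,-40,62],[94,58,62],[50,58,62]):
    u=proj(f,cw(PK,*q));cv2.circle(im,(int((u[0]+.5-x0)*k),int((u[1]+.5-y0)*k)),2,(0,255,255),-1)
cv2.imwrite("pics/trig.png",im)
```

```text
t 16.6 tcp [ 0.4866 -0.3282  0.1582] y-dir [ 0.087 -0.996  0.   ] z [-0. -0. -1.] w 0.0854 F [0.1 0.5 0.5] q7 -0.41
offset [[-0.001, 0.0, 0.156], [-0.001, 0.0, 0.24]]
turn [0.0, 0.0, 0.007] rad 0.01 dist [np.float64(0.078), np.float64(0.12)]
[(0.56, np.int64(441)), (0.54, np.int64(436))]
block [ 0.5991 -0.2342  1.6353] 0.8751251101493835
want [ 0.5991 -0.2334  0.    ]
```

View pics/trig.png

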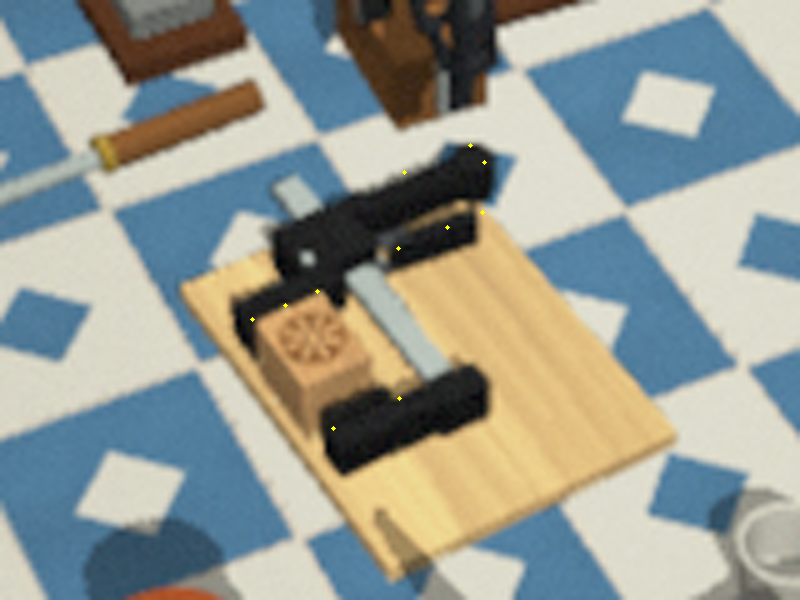

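Block stands square between the pads (yaw within 0.013 rad of the clamp). The predicted blade and grip points lie on the parts (blade ≈ 430,240, grip ≈ 440,180). Lowering the open hand around grip and trigger.

Request:
carry_out(
  offset=[
    [0, 0, 0.08],
    [0, 0, 0.16],
    [0, 0, 0.2],
    [0, 0, 0.23],
    [0, 0, 0.244],
    [0, 0, 0.244],
    [0, 0, 0.244],
  ],
  turn=[
    [0, 0, 0.007],
    [0, 0, 0.007],
    [0, 0, 0.007],
    [0, 0, 0.007],
    [0, 0, 0.007],
    [0, 0, 0.007],
    [0, 0, 0.007],
  ],
)

```text
clock: 17.4
tcp_pos: [0.4871, -0.3289, 0.0373]
orientation: [3.139, 0.117, 0.002]
contact_force: [-0.2, -0.8, 0.8]
grip_width: 0.0856
```

Run:
```python
from h import *
t=cw(PK,-48,-90,0)
plan([[t[0],t[1],.036]],PK[2]+np.pi/2)
```

```text
t 17.4 tcp [ 0.4871 -0.3289  0.0373] y-dir [ 0.074 -0.997  0.001] z [ 0.001 -0.001 -1.   ] w 0.0856 F [-0.2 -0.8  0.8] q7 -0.3
offset [[-0.002, -0.001, 0.002]]
turn [0.001, -0.001, -0.002] rad 0.0 dist [np.float64(0.002)]
```

Request:
carry_out(
  offset=[
    [0, 0, 0],
    [0, 0, 0],
    [0, 0, 0],
    [0, 0, 0],
    [0, 0, 0],
    [0, 0, 0],
  ],
  turn=[
    [0, 0, 0],
    [0, 0, 0],
    [0, 0, 0],
    [0, 0, 0],
    [0, 0, 0],
    [0, 0, 0],
  ],
  hand=0.66,
)

```text
clock: 18.0
tcp_pos: [0.4871, -0.3268, 0.0369]
orientation: [-3.137, -0.119, -0.001]
contact_force: [-2.4, 5.0, 5.6]
grip_width: 0.0315
```

```bash
cat > jaw.py <<'E'
from h import *
plan([cw(PK,-48,-90,36)])
f=imaging.grab_frame("scene");o=[d for d in outline_of("far_jaw","scene") if d["region"].sum()<1000]
for d in o[:1]: 
    v=np.argwhere(d["region"]);u=v.mean(0)[::-1]; w=ray(f,u[0],u[1],.05)-[*PK[:2],.0]
    print("jaw",d["score"],len(v),u.round(1),"clamp y",(-np.sin(PK[2])*w[0]+np.cos(PK[2])*w[1]).round(4))
E
python3 jaw.py
```

```text
t 18.0 tcp [ 0.4871 -0.3268  0.0369] y-dir [ 0.076 -0.997 -0.003] z [ 0.001  0.003 -1.   ] w 0.0315 F [-2.4  5.   5.6] q7 -0.3
offset [[-0.002, 0.003, 0.002]]
turn [0.0, 0.0, 0.0] rad 0.0 dist [np.float64(0.002)]
jaw 0.96 441 [259.1 182. ] clamp y 0.0574
```

The jaw advanced about 5 mm on the first stroke (net hand force only 5 N). Repeating: release and squeeze twice more.

Request:
carry_out(
  offset=[
    [0, 0, 0],
    [0, 0, 0],
    [0, 0, 0],
    [0, 0, 0],
    [0, 0, 0],
    [0, 0, 0],
  ],
  turn=[
    [0, 0, 0],
    [0, 0, 0],
    [0, 0, 0],
    [0, 0, 0],
    [0, 0, 0],
    [0, 0, 0],
  ],
  hand=0,
)

```text
clock: 18.7
tcp_pos: [0.4866, -0.3293, 0.0367]
orientation: [3.138, 0.115, 0.001]
contact_force: [-0.2, 0.9, -0.1]
grip_width: 0.085
```

Request:
carry_out(
  offset=[
    [0, 0, 0],
    [0, 0, 0],
    [0, 0, 0],
    [0, 0, 0],
    [0, 0, 0],
    [0, 0, 0],
    [0, 0, 0],
  ],
  turn=[
    [0, 0, 0],
    [0, 0, 0],
    [0, 0, 0],
    [0, 0, 0],
    [0, 0, 0],
    [0, 0, 0],
    [0, 0, 0],
  ],
  hand=0.7,
)

```text
clock: 19.4
tcp_pos: [0.4864, -0.3269, 0.0363]
orientation: [-3.137, -0.119, 0.001]
contact_force: [-2.7, 5.4, 6.3]
grip_width: 0.0312
```

```bash
python3 jaw.py
```

```text
t 19.4 tcp [ 0.4864 -0.3269  0.0363] y-dir [ 0.076 -0.997 -0.003] z [-0.001  0.003 -1.   ] w 0.0312 F [-2.7  5.4  6.3] q7 -0.3
offset [[-0.001, 0.003, 0.001]]
turn [0.0, 0.0, 0.0] rad 0.0 dist [np.float64(0.002)]
jaw 0.64 395 [257.7 180.6] clamp y 0.0507
```

Request:
carry_out(
  offset=[
    [0, 0, 0],
    [0, 0, 0],
    [0, 0, 0],
    [0, 0, 0],
    [0, 0, 0],
    [0, 0, 0],
  ],
  turn=[
    [0, 0, 0],
    [0, 0, 0],
    [0, 0, 0],
    [0, 0, 0],
    [0, 0, 0],
    [0, 0, 0],
  ],
  hand=0,
)

```text
clock: 20.1
tcp_pos: [0.4868, -0.3293, 0.0367]
orientation: [3.138, 0.116, 0.001]
contact_force: [-0.3, 0.7, -0.3]
grip_width: 0.0856
```

Request:
carry_out(
  offset=[
    [0, 0, 0],
    [0, 0, 0],
    [0, 0, 0],
    [0, 0, 0],
    [0, 0, 0],
    [0, 0, 0],
    [0, 0, 0],
  ],
  turn=[
    [0, 0, 0],
    [0, 0, 0],
    [0, 0, 0],
    [0, 0, 0],
    [0, 0, 0],
    [0, 0, 0],
    [0, 0, 0],
  ],
  hand=0.7,
)

```text
clock: 20.8
tcp_pos: [0.4864, -0.3269, 0.0363]
orientation: [-3.137, -0.119, 0.001]
contact_force: [-2.7, 5.6, 5.2]
grip_width: 0.0311
```

```bash
python3 jaw.py
```

```text
t 20.8 tcp [ 0.4864 -0.3269  0.0363] y-dir [ 0.076 -0.997 -0.003] z [-0.001  0.003 -1.   ] w 0.0311 F [-2.7  5.6  5.2] q7 -0.3
offset [[-0.001, 0.003, 0.001]]
turn [0.0, 0.0, 0.0] rad 0.0 dist [np.float64(0.002)]
jaw 0.71 430 [256.2 178.8] clamp y 0.0425
```

Request:
carry_out(
  offset=[
    [0, 0, 0],
    [0, 0, 0],
    [0, 0, 0],
    [0, 0, 0],
    [0, 0, 0],
    [0, 0, 0],
  ],
  turn=[
    [0, 0, 0],
    [0, 0, 0],
    [0, 0, 0],
    [0, 0, 0],
    [0, 0, 0],
    [0, 0, 0],
  ],
  hand=0,
)

```text
clock: 21.5
tcp_pos: [0.4868, -0.3293, 0.0367]
orientation: [3.138, 0.116, 0.001]
contact_force: [-0.0, 0.1, 0.2]
grip_width: 0.0854
```

Request:
carry_out(
  offset=[
    [0, 0, 0],
    [0, 0, 0],
    [0, 0, 0],
    [0, 0, 0],
    [0, 0, 0],
    [0, 0, 0],
    [0, 0, 0],
  ],
  turn=[
    [0, 0, 0],
    [0, 0, 0],
    [0, 0, 0],
    [0, 0, 0],
    [0, 0, 0],
    [0, 0, 0],
    [0, 0, 0],
  ],
  hand=0.7,
)

```text
clock: 22.2
tcp_pos: [0.4861, -0.3243, 0.0361]
orientation: [-3.131, -0.121, 0.003]
contact_force: [-4.1, 11.2, 11.5]
grip_width: 0.0364
```

```bash
python3 jaw.py
```

```text
t 22.2 tcp [ 0.4861 -0.3243  0.0361] y-dir [ 0.077 -0.997 -0.008] z [-0.002  0.008 -1.   ] w 0.0364 F [-4.1 11.2 11.5] q7 -0.3
offset [[-0.001, 0.008, 0.0]]
turn [0.0, 0.0, 0.0] rad 0.0 dist [np.float64(0.004)]
jaw 0.67 317 [286.9 100.2] clamp y -0.2041
```

The fourth squeeze stopped short (36 mm opening, 11 N net), which is earlier than expected. Looking.

Run:
```python
from h import *
for c in("scene",):
    f=imaging.grab_frame(c)
    im=cv2.resize(f["pixels"][100:220,180:340,::-1],None,fx=5,fy=5,interpolation=cv2.INTER_CUBIC)
    for q in ([94,-40,62],[50,-40,62],[94,20,62],[50,20,62],[94,30,62],[50,30,62]):
        u=proj(f,cw(PK,*q));cv2.circle(im,(int((u[0]-179.5)*5),int((u[1]-99.5)*5)),2,(0,255,255),-1)
    cv2.imwrite("pics/sq.png",im)
```

```text
(no output)
```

View pics/sq.png

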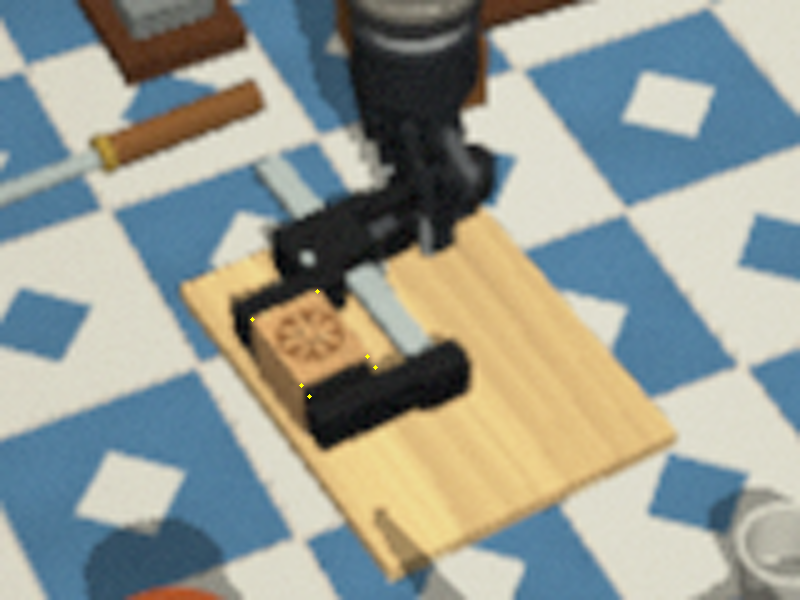

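The block sits flat between both pads (moving jaw face at y ≈ 20 mm = 60 mm gap). The net +11 N shows the blade finger carries more than the grip finger, so I'll shift the hand towards +y to balance at about 20 N or less on the blade.

Request:
carry_out(
  offset=[
    [0, -0.002, 0],
    [0, -0.004, 0],
    [0, -0.006, 0],
    [0, -0.008, 0],
    [0, -0.01, 0],
    [0, -0.01, 0],
  ],
  turn=[
    [0, 0, 0],
    [0, 0, 0],
    [0, 0, 0],
    [0, 0, 0],
    [0, 0, 0],
    [0, 0, 0],
  ],
)

```text
clock: 22.95
tcp_pos: [0.4861, -0.3244, 0.0363]
orientation: [3.137, 0.116, 0.0]
contact_force: [-0.4, -3.7, -2.0]
grip_width: 0.0361
```

Run:
```python
from h import *
o=r.get_obs();plan([o["tcp_pos"]]);print(np.round(o["moment"],2))
```

```text
t 22.95 tcp [ 0.4861 -0.3244  0.0363] y-dir [ 0.074 -0.997  0.002] z [ 0.    -0.002 -1.   ] w 0.0361 F [-0.4 -3.7 -2. ] q7 -0.3
offset [[0.0, 0.0, 0.0]]
turn [0.0, 0.0, 0.0] rad 0.0 dist [np.float64(0.0)]
[0.05 0.12 0.61]
```

Request:
carry_out(
  offset=[
    [0, 0, 0],
    [0, 0, 0],
    [0, 0, 0],
    [0, 0, 0],
    [0, 0, 0],
    [0, 0, 0],
    [0, 0, 0],
    [0, 0, 0],
  ],
  turn=[
    [0, 0, 0],
    [0, 0, 0],
    [0, 0, 0],
    [0, 0, 0],
    [0, 0, 0],
    [0, 0, 0],
    [0, 0, 0],
    [0, 0, 0],
  ],
  hand=0.85,
)

```text
clock: 23.75
tcp_pos: [0.4861, -0.3244, 0.0363]
orientation: [3.138, 0.116, 0.0]
contact_force: [-0.5, -6.0, -3.5]
grip_width: 0.0361
```

Run:
```python
from h import *
o=r.get_obs();plan([o["tcp_pos"]]);print(np.round(o["moment"],2),np.abs(o["qvel"]).max())
f=shot("scene","end",None,1.4)
d=[x for x in outline_of("block","scene") if x["region"].sum()<1500][:1]
if d:
    p,s=fit([(f,d[0]["region"].astype(np.float32))],[.599,-.238,PK[2]+np.pi/2],BLOCK,.015);print("block",p.round(4),round(s,3),"clamp xy",[(np.cos(PK[2])*(p[0]-PK[0])+np.sin(PK[2])*(p[1]-PK[1])).round(4),(-np.sin(PK[2])*(p[0]-PK[0])+np.cos(PK[2])*(p[1]-PK[1])).round(4)],"yaw err",p[2]-PK[2]-np.pi/2)
```

```text
t 23.75 tcp [ 0.4861 -0.3244  0.0363] y-dir [ 0.074 -0.997  0.002] z [ 0.    -0.002 -1.   ] w 0.0361 F [-0.5 -6.  -3.5] q7 -0.3
offset [[0.0, 0.0, 0.0]]
turn [0.0, 0.0, 0.0] rad 0.0 dist [np.float64(0.0)]
[-0.29  0.07  0.56] 0.0013801200739090704
block [ 0.5999 -0.2424  1.6358] 0.706 clamp xy [np.float64(0.0721), np.float64(-0.013)] yaw err -0.011971336109502184
```

View pics/end.png

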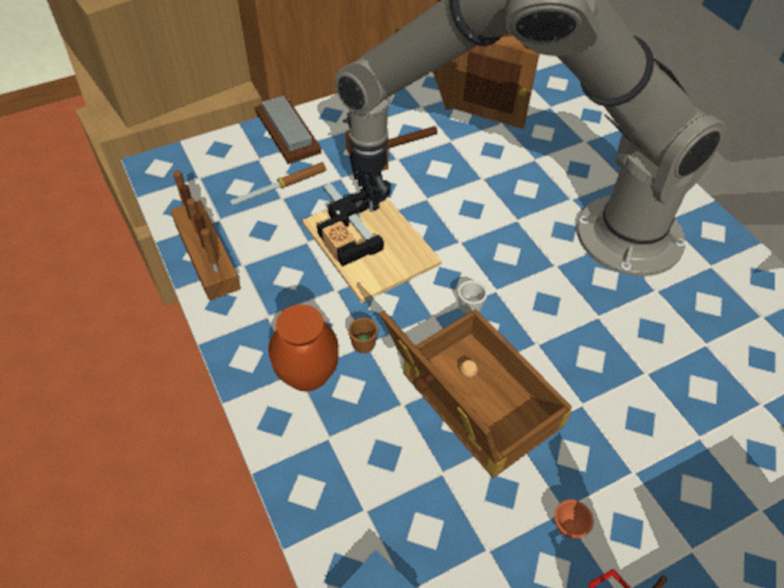

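The lid leans on its stop, the block is square between the pads at (338,235), and the foot and bystanders look undisturbed. Opening and force are steady with the hand saturated, so I'm handing in.

Run:
```python
from h import *
o=r.get_obs();print(o["contact_force"].round(1),o["grip_width"])
r.hand_in()
```

```text
[-1.5 -6.2 -4. ] 0.0360526617689719
the job is handed in; nothing more can be done
```

I handed the job in at about 24 s with the block clamped and the trigger still squeezed; no verdict was reported.

**What I did**
- I swung the lid by its knob to its stop and let go.
- I lifted the block out of the chest and stood it on the board with its 60 mm side between the pads.
- I pumped the trigger four times with the hand around the grip and blade at a 20 N grip.
- The fourth squeeze stopped short because the jaw had reached the block. I then shifted the hand a few millimetres to balance the push between blade and grip, and kept squeezing.

**Last checks**
- **Lid:** the final picture shows it resting open.
- **Block:** it sits about 0.01 rad off square to the jaws. It measured x = 72 mm and y = -13 mm in the board frame. A block flat against the fixed pad would be at -10 mm, and that last fit was poor because the block was partly hidden.
- **Squeeze:** the hand opening was steady at 36 mm, and closing the hand further did not change it. The net side force on the hand was about -6 N.
- **Other things:** the foot, jar, pots, cup and chisel look unmoved. The mallet was mostly hidden behind the arm.

**Not confirmed**
- The push on the blade, about 17 N, is worked out from the grip setting and the net force, not measured.
- At the moment the jaw touched the block, before I balanced the hand, the blade may briefly have taken about 26 N. That is close to the 27 N crush limit, though the picture taken then shows the block intact.
- The jaw advanced more than the expected 7 mm per stroke, so it came up after four squeezes where I had expected about six.

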